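# Sweep the greasy parts into the wash tray

### The job

Sweep the two bottom bracket cups and the brake caliper across the bench and into the wash tray through its open front, until all three lie inside on its flat floor, past the sloping lip. They are greasy, so only push them along with the fingers: do not pick up or lift any of them. Leave the spoke key, the sprocket and all the other things on the bench where they are.

Things in the scene. Friction and masses are not known exactly. Their poses are not given: they have to be found in the camera images.
- wash_tray: bare sheet-metal tray fixed to the bench, its open front to the robot's right (-y), turned up to 0.3 rad either way. Origin: middle of its front edge, at bench height; x points into the tray, y across, z up. Inside 260 mm wide (y -130 to 130 mm). x 0 to 20 mm: lip sloping up to the floor. Side walls from x = 20 mm on, 3 mm thick, 35 mm high; screw lugs stand out 18 mm beside them
- tray_floor (a point): middle of the wash tray's flat floor, 90 mm behind its front edge, 2 mm above the bench; the flat floor runs from 70 mm before this point to the back wall (35 mm high) 70 mm behind it. Axes as the tray's
- cup_a_mid (a point): bottom bracket cup: a dark round ring-like part, 47 mm across and 24 mm high with notches round its wider lower part (0 to 15 mm up), about 60 g, standing flat on the bench; one of two alike. The point is its centre, 12 mm above its underside
- cup_b_mid (a point): bottom bracket cup: a dark round ring-like part, 47 mm across and 24 mm high with notches round its wider lower part (0 to 15 mm up), about 60 g, standing flat on the bench; one of two alike. The point is its centre, 12 mm above its underside
- caliper_mid (a point): disc brake caliper, a dark block 30 x 55 mm, 36 mm high, with white round pistons and a short hose stub, about 110 g, any turn about the vertical. The point is its centre, 18 mm above its underside; its y axis runs along the 55 mm
- spoke_key: spoke key: flat round key 34 x 43 mm, 9 mm high, lying between the parts to be swept. Loose on the bench; a bystander, not to be disturbed. Origin: centre of its underside
- sprocket: toothed sprocket, 67 mm across, 9 mm high, further to the right. Loose on the bench; a bystander, not to be disturbed. Origin: centre of its underside
- tape_roll: roll of insulating tape, 68 mm across, 18 mm high, lying flat, further to the right. Loose on the bench; a bystander, not to be disturbed. Origin: centre of its underside
- lockring_tool: cassette lockring tool: upright metal cylinder 25 mm across, 48 mm high, beyond the parts. Loose on the bench; a bystander, not to be disturbed. Origin: centre of its underside
- pedal: flat pedal 78 x 94 mm, 22 mm high, beyond the parts. Loose on the bench; a bystander, not to be disturbed. Origin: centre of its underside
- screwdriver: screwdriver, 185 mm long, 27 mm thick at the handle, at the near right. Loose on the bench; a bystander, not to be disturbed. Origin: centre of its underside
Mind the look-alikes: they are no part of the job. Leave any turquoise look-alike of the part that bears caliper_mid alone.

How it is judged:
By the outcome, as a careful person would: the job done as asked, in the order asked, and still so for the second after the job is handed in, with the robot touching nothing.
It also fails if it takes over 67 s, if anything falls off the work surface, if the arm or the gripper's body presses on something with over 40 N, if the wrist force passes 120 N, or if a joint passes its speed limit or range.

### The arm

A 6-joint arm with a two-finger parallel gripper is mounted at the origin on a cart in front of the work surface, level with it; the furniture and walls round the work are solid. World frame = base frame: x ahead of the robot, y to its left, z up, the work surface at z = 0. Lengths are in m, angles in rad, forces in N, time in s.
With the tool pointing down it reaches from about 0.3 to 0.775 m from the base axis. Payload 14.6 kg.
Tool frame: the origin (TCP) lies midway between the tips of the shut fingers; the grasp point (between the pads) lies 19 mm behind it (arm.tcp_to_grasp is the distance from the TCP to the grasp point, in m); z points along the fingers, y is the direction in which the jaws open and shut (so a half turn about z gives the same grasp; the last joint's range is limited). The gripper opens to 94 mm and grips with 3 to 60 N. Pads are 16 mm wide; open, the fingers measure 119 mm over their backs; the gripper's body (75 mm by 177 mm) begins 78 mm behind the grasp point.
Start: joints at [1.193, 0.3, 1.521, -0, 1.321, -0.067], TCP at [0.168, 0.524, 0.205] pointing down, gripper open.
Joint ranges: [-3.03, 3.03], [-0.79, 2.21], [0.23, 2.52], [-1.04, 4.18], [0, 3.07], [-2.55, 2.55]. Speed limits (rad/s): [2.22, 2.22, 2.57, 3.14, 3.14, 3.14].

### API

Orientations are given as a unit quaternion [w, x, y, z].
In Python, from station import arm gives the robot as it stands.
- The arm moves only by the tool carry_out, never from a script. Its argument "series" is a list of rows, each a list of 3 entries, a list of its own where there are three numbers: the turn, a rotation vector about the tool's x, y, z in degrees, then the shift along the tool's x, y, z in m, then the opening in per cent of the stroke, from 0 (shut) to 100 (fully open). In form: [[[ax, ay, az], [x, y, z], grip], ...]. A call has 1 to 5 rows; each row shifts and turns the pose as measured when the row begins, along the tool's axes as they then stand; what a row does not reach is not made up. A row lasts 1/12 s, in which the tool goes at most 41.7 mm and 7.16 degrees, less where a joint would pass 70% of its speed; a pose out of reach is approached as far as the arm can. A call is refused whole if a number of a shift passes 0.0417 or a number of a turn 7.16, either way. A call with a gripper value outside its range is refused whole. The fingers move at their own pace and stop on an object; "grip_force" is the grip in N (left out, the last holds). Time passes only in rows, so rows that do not move let the fingers close. It gives the time, the measured TCP pose, the force and the opening at its end, in the units of the state.
- arm.read_state(): the state, without advancing time (a new reading comes with each control period).
- arm.snapshot(name): name is "scene" or "top" or "wrist"; returns a dict with "color" (420x560x3 uint8, red, green, blue), "camera_matrix" (3x3 intrinsics, pixels), "extrinsics" (4x4, takes a point from world to camera coordinates). Camera axes: x right, y up, looking along -z (the intrinsics and any distortion apply to the point x, -y, -z); pixel columns grow to the right and rows downward; lengths in m; the calibration is good to about 2 mm. A picture is of the moment at which its call begins. There is no depth.
- arm.finish_job(): hands the job in, once; it reports no verdict.
The state is a dict: "t": time; "joint_pos": joint angles; "joint_velocities": joint speeds; "tau": joint torques, N m; "tcp_pos": TCP position; "eef_rot": TCP orientation; "wrist_force": force on the tool from outside, world axes, zero at the start; "torque": the same for the moment, N m; "opening": finger opening in m.
Only numpy, scipy, OpenCV 4.12 (cv2) and the standard library are available. Lean on these libraries where they do the work, as an engineer would, in place of code of your own. Each camera call takes 0.05 s, during which the arm holds its last target. There are 200 camera calls.

## Working session

There is one attempt and no reset: what is moved stays moved. The work goes in short steps, Python scripts to look and compute and a tool call to move; the robot and the scene stay as the last step left them, time stands still between calls to the robot, and variables do not carry over. Pictures are saved under pics/ and viewed, about 8 in all and at most 12, crops included, and the job is handed in when it is done.

Besides the shell and the picture viewer there is one more tool, called as name([rows], argument=value, ...), one row to a line, values as JSON. carry_out: Moves the arm, as the interface text tells. Its arguments: {"type":"object","properties":{"series":{"type":"array"},"grip_force":{"type":"number"}},"required":["series"]}

```bash
ls; mkdir -p pics; cat > h.py <<'E'
import numpy as np, cv2
from station import arm
def snap(n,f):
    s=arm.snapshot(n); cv2.imwrite('pics/'+f,s['color'][:,:,::-1]); np.savez('pics/'+f[:-4],**{k:v for k,v in s.items() if k!='name'}); return s
def ray(s,px,z):
    K=np.array(s['camera_matrix']);E=np.array(s['extrinsics'])
    d=np.linalg.inv(K)@[px[0],px[1],1]; d=np.array([d[0],-d[1],-d[2]])
    R=E[:3,:3];c=-R.T@E[:3,3];w=R.T@d
    return c+w*(z-c[2])/w[2]
def proj(s,p):
    K=np.array(s['camera_matrix']);E=np.array(s['extrinsics'])
    q=E[:3,:3]@np.array(p)+E[:3,3]; q=K@[q[0],-q[1],-q[2]]; return q[:2]/q[2]
def load(f): return dict(np.load('pics/'+f+'.npz',allow_pickle=True))
E
python3 - <<'E'
from h import *
a=snap('top','top0.png');b=snap('scene','scene0.png')
print(a.keys(),a['camera_matrix'],a['extrinsics'])
st=arm.read_state();print(st)
E
```

```text
pics
dict_keys(['color', 'camera_matrix', 'extrinsics']) [[413.25513991   0.         277.00437783]
 [  0.         413.25513991 212.30069882]
 [  0.           0.           1.        ]] [[-0.00140585 -0.9999963  -0.00233093  0.00242534]
 [ 0.97836431 -0.00185767  0.20688121 -0.57965083]
 [-0.20688477 -0.00198966  0.97836329 -1.19231828]
 [ 0.          0.          0.          1.        ]]
{'t': 0.1, 'joint_pos': array([ 1.19338932e+00,  3.00388968e-01,  1.52151865e+00, -1.55044986e-05,
        1.32068483e+00, -6.65923899e-02]), 'joint_velocities': array([ 5.11617047e-04, -1.09546888e-03, -1.38125782e-03, -6.55971148e-04,
        1.74971742e-05, -9.36117842e-04]), 'tau': array([ 2.07796176e-03, -5.32649159e+01, -3.53282797e+01,  7.09553878e-02,
        2.35263957e-02, -5.48492835e-05]), 'tcp_pos': array([0.16812597, 0.52342982, 0.20495779]), 'eef_rot': array([-1.02742248e-04,  1.54780595e-01,  9.87948742e-01, -4.89284228e-04]), 'wrist_force': array([-0.77569042,  0.2964412 ,  0.14326497]), 'torque': array([ 0.02319117, -0.00272103,  0.01272021]), 'opening': 0.09437028698499979}
```

View pics/top0.png

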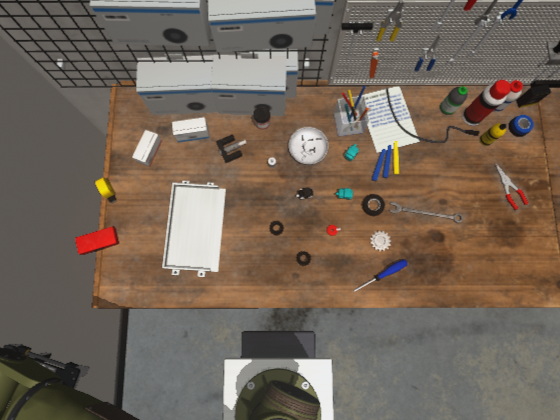

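View pics/scene0.png

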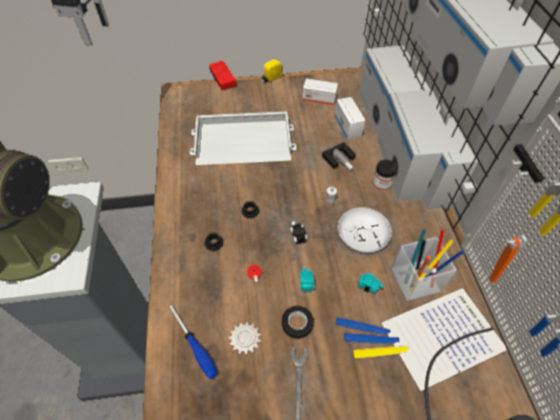

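The top view shows the cups at (276,228) and (303,258) and the dark caliper at (304,193). The look-alikes are turquoise calipers at (345,194) and (351,152), plus the ring-like tape roll at (373,205), which is larger. The spoke key is at (333,230), the sprocket at (380,241) and the lockring tool at (272,161). The tray spans about (165–225, 183–272), with its front to the right. I'll check this in an enlarged crop.

```bash
python3 - <<'E'
from h import *
s=load('top0');im=s['color'][:,:,::-1]
c=im[140:290,155:355]; cv2.imwrite('pics/crop0.png',cv2.resize(c,None,fx=4,fy=4,interpolation=cv2.INTER_CUBIC))
g=im.max(2)
m=(g<60).astype(np.uint8)
for n,(x0,y0,x1,y1),z in [('A',(262,214,290,242),.015),('B',(290,245,317,272),.015),('cal',(290,180,320,206),.036)]:
    k=np.zeros_like(m);k[y0:y1,x0:x1]=m[y0:y1,x0:x1]
    cs=cv2.findContours(k,0,2)[0];ct=max(cs,key=cv2.contourArea)
    r=cv2.minAreaRect(ct);print(n,r,ray(s,r[0],z/2).round(4), ray(s,r[0],z).round(4))
for n,p,z in [('key',(333,230),0.005),('spr',(380,241),.005),('lock',(272,161),.048),('turq1',(345,194),.018),('drv',(356,290),0.003),('bowl',(308,146),.03)]: print(n,ray(s,p,z).round(3))
E
```

```text
A ((276.0, 227.5), (13.0, 12.0), 90.0) [0.5421 0.0048 0.0075] [0.5408 0.0048 0.015 ]
B ((303.0000305175781, 258.0000305175781), (14.142135620117188, 12.727920532226562), 45.0) [ 0.4464 -0.0786  0.0075] [ 0.4456 -0.0781  0.015 ]
cal ((305.0, 192.5), (9.0, 14.0), 90.0) [ 0.6526 -0.0872  0.018 ] [ 0.6479 -0.086   0.036 ]
key [ 0.534 -0.174  0.005]
spr [ 0.499 -0.32   0.005]
lock [0.747 0.017 0.048]
turq1 [ 0.647 -0.214  0.018]
drv [ 0.349 -0.239  0.003]
bowl [ 0.804 -0.098  0.03 ]
```

View pics/crop0.png

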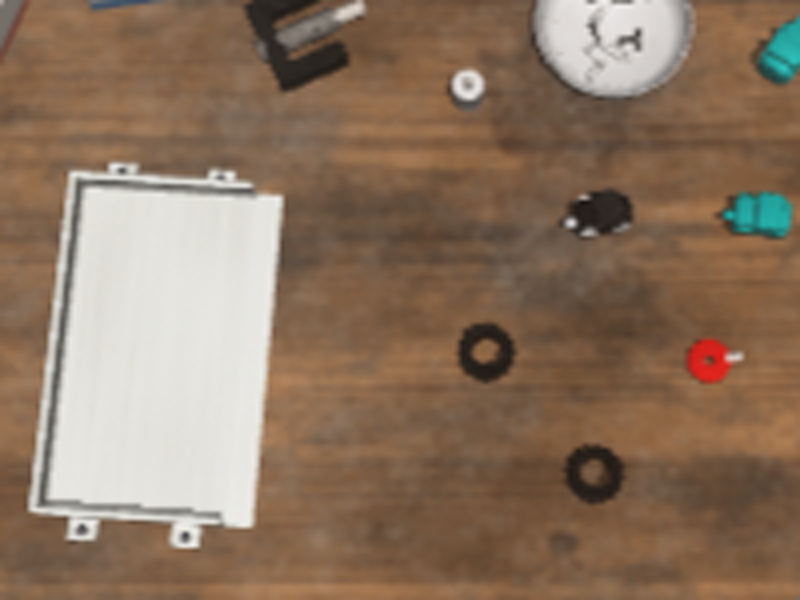

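```bash
cat >> h.py <<'E'
s0=load('top0')
P1=ray(s0,(225.75,189.),0)[:2];P2=ray(s0,(218.,271.5),0)[:2]
O=(P1+P2)/2; ty=(P2-P1)/np.linalg.norm(P2-P1); tx=np.array([-ty[1],ty[0]])*1.0
if tx[1]<0: tx=-tx
def tray(p): d=np.array(p)[:2]-O; return np.round([d@tx,d@ty],4)
def rot(q):
    from scipy.spatial.transform import Rotation as R
    return R.from_quat([q[1],q[2],q[3],q[0]]).as_matrix()
def go(p):  # world shift to p in tool axes
    s=arm.read_state(); d=rot(s['eef_rot']).T@(np.array(p)-s['tcp_pos']); print('tool shift',d.round(4)); return d
def toW(a,b): return O+a*tx+b*ty
E
python3 - <<'E'
from h import *
print(O,P1,P2,np.linalg.norm(P1-P2),tx,ty,np.degrees(np.arctan2(tx[1],tx[0])))
for n,p in dict(A=(.5415,.0048),B=(.446,-.0784),cal=(.651,-.087),key=(.534,-.174),lock=(.747,.017)).items(): print(n,tray(p))
b=load('scene0')
# cross-check with scene view
im=b['color'][:,:,::-1];m=(im.max(2)<60).astype(np.uint8)
for n,(x,y),z in [('A',(250,210),.012),('B',(214,242),.012),('cal',(299,233),.018)]:
    k=np.zeros_like(m);k[y-15:y+15,x-15:x+15]=m[y-15:y+15,x-15:x+15]
    ct=max(cv2.findContours(k,0,2)[0],key=cv2.contourArea);r=cv2.minAreaRect(ct);print(n,r,ray(b,r[0],z).round(4))
cal=b['color'][195:275,255:345,::-1]
t=s0['color'][180:207,285:325,::-1]
cv2.imwrite('pics/cal0.png',np.hstack([cv2.resize(cal,(450,400),interpolation=2),cv2.resize(t,(350,400*1),interpolation=2)]))
E
```

```text
[0.53769624 0.17535952] [0.66950058 0.16658308] [0.40589191 0.18413597] 0.2641924202504465 [0.06643979 0.99779044] [-0.99779044  0.06643979] 86.19047406247002
A [-0.1699 -0.0151]
B [-0.2593  0.0746]
cal [-0.2543 -0.1305]
key [-0.3488 -0.0195]
lock [-0.1441 -0.2194]
A ((249.5000457763672, 210.0000457763672), (14.849241256713867, 14.849242210388184), 45.0) [ 0.5414 -0.0015  0.012 ]
B ((213.25003051757812, 241.75003051757812), (15.55634880065918, 16.26345443725586), 45.0) [ 0.4468 -0.0839  0.012 ]
cal ((298.7062072753906, 233.46392822265625), (18.27623176574707, 10.864204406738281), 66.03751373291016) [ 0.6524 -0.0913  0.018 ]
```

View pics/cal0.png

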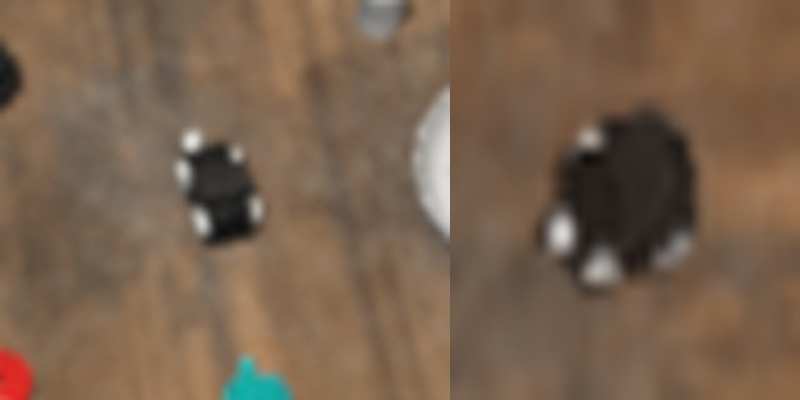

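carry_out([
  [[0,0,7],[0,0,0],30],
  [[0,0,7],[0,0,0],30],
  [[0,0,7],[0,0,0],30],
  [[0,0,7],[0,0,0],30],
  [[0,0,7],[0,0,0],30],
])

```text
t: 0.52
tcp_pos: [0.1678, 0.5227, 0.2032]
eef_rot: [0.0, 0.45, 0.893, -0.002]
wrist_force: [-0.3, 0.6, 0.0]
opening: 0.064
```

carry_out([
  [[0,0,7],[0,0,0],30],
  [[0,0,7],[0,0,0],30],
  [[0,0,7],[0,0,0],30],
  [[0,0,7],[0,0,0],30],
  [[0,0,7],[0,0,0],30],
])

```text
t: 0.93
tcp_pos: [0.1675, 0.5219, 0.2014]
eef_rot: [0.002, 0.703, 0.711, -0.004]
wrist_force: [0.5, 0.6, 0.0]
opening: 0.0312
```

The crop confirms the dark caliper, with its long axis roughly along y and the stub end towards the tray.

carry_out([
  [[0,0,4.5],[0,0,0],30],
  [[0,0,0],[-0.032,0.024,0.005],30],
  [[0,0,0],[-0.032,0.024,0.005],30],
  [[0,0,0],[-0.032,0.024,0.005],30],
  [[0,0,0],[-0.032,0.024,0.005],30],
])

```text
t: 1.35
tcp_pos: [0.2518, 0.3858, 0.1796]
eef_rot: [0.002, 0.732, 0.681, -0.005]
wrist_force: [1.7, 0.9, -0.6]
opening: 0.0284
```

carry_out([
  [[0,0,0],[-0.032,0.024,0.005],30],
  [[0,0,0],[-0.032,0.024,0.005],30],
  [[0,0,0],[-0.032,0.024,0.005],30],
  [[0,0,0],[-0.032,0.024,0.005],30],
  [[0,0,0],[-0.032,0.024,0.005],30],
])

```text
t: 1.77
tcp_pos: [0.3608, 0.2096, 0.1542]
eef_rot: [0.002, 0.732, 0.682, -0.005]
wrist_force: [1.2, 0.1, 0.0]
opening: 0.0284
```

carry_out([
  [[0,0,0],[-0.032,0.024,0.005],30],
  [[0,0,0],[-0.032,0.024,0.005],30],
  [[0,0,0],[-0.032,0.024,0.005],30],
  [[0,0,0],[-0.032,0.024,0.005],30],
  [[0,0,0],[-0.032,0.024,0.005],30],
])

```text
t: 2.18
tcp_pos: [0.4701, 0.0338, 0.1295]
eef_rot: [0.002, 0.732, 0.682, -0.005]
wrist_force: [0.1, 1.8, 0.4]
opening: 0.0281
```

```bash
python3 - <<'E'
from h import *
s=arm.read_state();R=rot(s['eef_rot']);print(s['t'],s['tcp_pos'],R.round(3),s['opening'])
p=np.array([.5415,.003])-.045*tx; go([*p,.005])
E
```

```text
2.1833 [0.4701136  0.03375315 0.1295109 ] [[ 0.071  0.997 -0.005]
 [ 0.997 -0.071 -0.009]
 [-0.01  -0.004 -1.   ]] 0.028055658083301863
tool shift [-0.0694  0.0741  0.1249]
```

carry_out([
  [[0,0,0],[-0.035,0.037,0],30],
  [[0,0,0],[-0.034,0.037,0.01],30],
  [[0,0,0],[0,0,0.04],30],
  [[0,0,0],[0,0,0.035],30],
  [[0,0,0],[0,0,0.03],30],
])

```text
t: 2.6
tcp_pos: [0.5321, -0.0368, 0.0173]
eef_rot: [0.006, 0.735, 0.678, -0.002]
wrist_force: [0.6, 0.3, 0.3]
opening: 0.0285
```

```bash
python3 - <<'E'
from h import *
s=arm.read_state();print(s['t'],s['tcp_pos'],s['opening'],tray(s['tcp_pos']))
p=np.array([.5415,.003])-.045*tx; go([*p,.007])
a=snap('top','top1.png');c=snap('scene','sc1.png')
x=cv2.resize(a['color'][180:290,180:340,::-1],(480,330),interpolation=2); y=cv2.resize(c['color'][140:260,190:330,::-1],(385,330),interpolation=2)[:,:320]
cv2.imwrite('pics/v1.png',np.hstack([x,y]))
E
```

```text
2.6 [ 0.53206812 -0.03684899  0.01727752] 0.028491254002689148 [-0.2121 -0.0085]
tool shift [-0.0044  0.0067  0.0104]
```

View pics/v1.png

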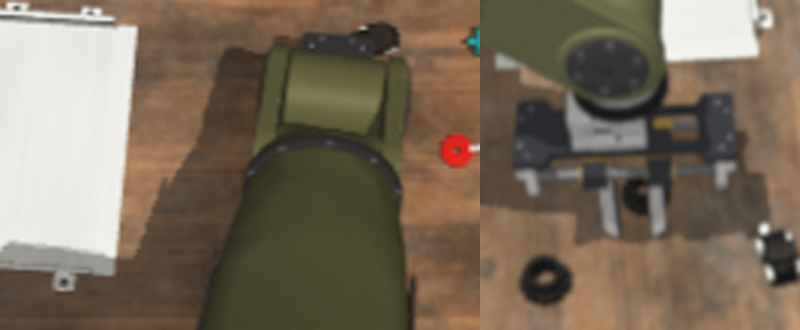

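The cup sits between and ahead of the two fingers. The fingers need to go about 6 mm further over in +x.

carry_out([
  [[0,0,0],[0,0.006,0.005],30],
  [[0,0,0],[0.003,0,0.005],30],
  [[0,0,0],[0.008,0,0],30],
  [[0,0,0],[0.008,0,0],30],
  [[0,0,0],[0.01,0,0],30],
])

```text
t: 3.12
tcp_pos: [0.5387, -0.0058, 0.0094]
eef_rot: [0.004, 0.735, 0.678, -0.003]
wrist_force: [-0.5, 0.1, -0.2]
opening: 0.0281
```

carry_out([
  [[0,0,0],[0.012,0,0],30],
  [[0,0,0],[0.014,0,0],30],
  [[0,0,0],[0.014,0,0],30],
  [[0,0,0],[0.014,0,0],30],
  [[0,0,0],[0.014,0,0],30],
])

```text
t: 3.53
tcp_pos: [0.5453, 0.0702, 0.0131]
eef_rot: [0.006, 0.734, 0.679, -0.001]
wrist_force: [-0.3, -0.9, -0.0]
opening: 0.0281
```

```bash
python3 - <<'E'
from h import *
s=arm.read_state();print(s['t'],s['tcp_pos'],s['opening'],tray(s['tcp_pos']),s['wrist_force'],np.degrees(np.arctan2(*rot(s['eef_rot'])[:2,0][::-1])))
p=toW(.084,-.008); go([*p,.010])
E
```

```text
3.5333 [0.5452658  0.07023112 0.01309851] 0.02805401691660936 [-0.1044 -0.0145] [-0.25759635 -0.86997429 -0.01293823] 85.54583269995716
tool shift [ 0.1883 -0.0087  0.0011]
```

carry_out([
  [[0,0,0],[0.015,-0.001,0.002],30],
  [[0,0,0],[0.015,-0.001,0.001],30],
  [[0,0,0],[0.015,-0.001,0.001],30],
  [[0,0,0],[0.015,-0.001,0.001],30],
  [[0,0,0],[0.015,-0.001,0.001],30],
])

```text
t: 3.95
tcp_pos: [0.5482, 0.1543, 0.0126]
eef_rot: [0.01, 0.733, 0.68, 0.002]
wrist_force: [0.7, -4.1, 5.6]
opening: 0.0279
```

carry_out([
  [[0,0,0],[0.015,-0.001,0.001],30],
  [[0,0,0],[0.015,-0.001,0.001],30],
  [[0,0,0],[0.014,0,0.001],30],
  [[0,0,0],[0.012,0,0.001],30],
  [[0,0,0],[0.01,0,0],30],
])

```text
t: 4.37
tcp_pos: [0.5525, 0.2289, 0.0149]
eef_rot: [0.014, 0.731, 0.682, 0.006]
wrist_force: [0.3, -0.8, 0.9]
opening: 0.0281
```

```bash
python3 - <<'E'
from h import *
s=arm.read_state();print(s['t'],s['tcp_pos'],s['opening'],tray(s['tcp_pos']),s['wrist_force'],rot(s['eef_rot']).round(3))
p=toW(.084,-.008); go([*p,.010])
c=snap('scene','sc2.png')
cv2.imwrite('pics/v2.png',cv2.resize(c['color'][80:260,150:350,::-1],(600,540),interpolation=2))
E
```

```text
4.3667 [0.55252886 0.22885035 0.01492657] 0.028081582449039914 [ 0.0544 -0.0112] [ 0.34182692 -0.83847809  0.88497257] [[ 0.069  0.997  0.027]
 [ 0.998 -0.069 -0.012]
 [-0.01   0.028 -1.   ]]
tool shift [ 0.0297 -0.0035  0.0045]
```

View pics/v2.png

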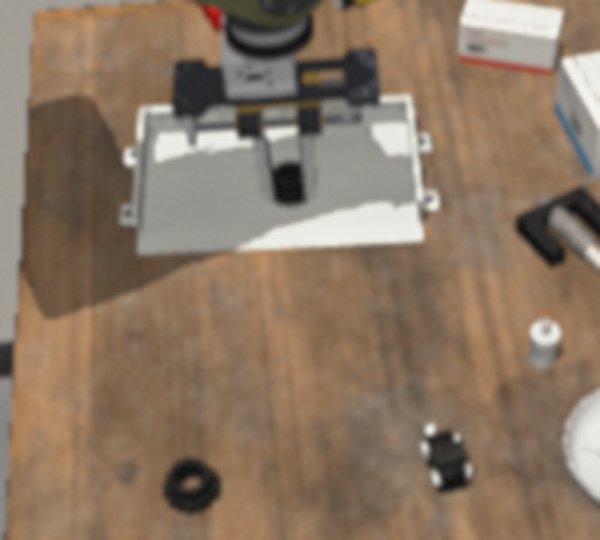

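```bash
python3 - <<'E'
from h import *
c=load('sc2');s=arm.read_state()
f=lambda p:((proj(c,p)-[150,80])*3).round(0)
print('tcp',f(s['tcp_pos']))
for a in (.03,.05,.08,.1): print(a,f([*toW(a,-.011),.014]))
print('front',f([*O,0]))
E
```

```text
tcp [288. 191.]
0.03 [288. 212.]
0.05 [288. 197.]
0.08 [287. 174.]
0.1 [287. 160.]
front [278. 246.]
```

Cup A is ahead of the fingers at about tray x = 0.07–0.08. I'll push it a bit deeper, then back off and lift.

carry_out([
  [[0,0,0],[0.012,-0.001,0.003],30],
  [[0,0,0],[0.012,0,0.003],30],
  [[0,0,0],[0.008,0,0],30],
  [[0,0,0],[0.003,0,0],30],
  [[0,0,0],[-0.012,0,0],30],
])

```text
t: 4.83
tcp_pos: [0.5566, 0.2544, 0.015]
eef_rot: [0.018, 0.73, 0.683, 0.008]
wrist_force: [0.4, -0.4, -0.3]
opening: 0.0281
```

carry_out([
  [[-1.6,0.6,0],[-0.02,0,0],30],
  [[0,0,0],[0,0,-0.03],30],
  [[0,0,0],[0,0,-0.04],30],
  [[0,0,0],[-0.03,-0.02,-0.02],30],
  [[0,0,0],[-0.035,-0.02,0],30],
])

```text
t: 5.25
tcp_pos: [0.5032, 0.1685, 0.1006]
eef_rot: [0.023, 0.729, 0.684, 0.019]
wrist_force: [1.3, 0.5, 0.9]
opening: 0.0284
```

```bash
python3 - <<'E'
from h import *
s=arm.read_state();print(s['t'],s['tcp_pos'],s['opening'],tray(s['tcp_pos']),rot(s['eef_rot']).round(3))
p=np.array([.4462,-.081])-.048*tx; go([*p,.008])
E
```

```text
5.25 [0.50320271 0.16851233 0.10062588] 0.028421459380168042 [-0.0091  0.034 ] [[ 0.064  0.996  0.059]
 [ 0.998 -0.064 -0.008]
 [-0.004  0.059 -0.998]]
tool shift [-0.3003 -0.0465  0.0913]
```

carry_out([
  [[3.4,0,0],[0,0,0],30],
  [[0,0,0],[-0.034,-0.005,0],30],
  [[0,0,0],[-0.034,-0.005,0],30],
  [[0,0,0],[-0.034,-0.005,0],30],
  [[0,0,0],[-0.034,-0.005,0],30],
])

```text
t: 5.67
tcp_pos: [0.4626, 0.0245, 0.0979]
eef_rot: [-0.003, 0.729, 0.685, -0.006]
wrist_force: [1.3, -0.5, 0.5]
opening: 0.0282
```

carry_out([
  [[0,0,0],[-0.034,-0.005,0],30],
  [[0,0,0],[-0.034,-0.005,0],30],
  [[0,0,0],[-0.034,-0.005,0],30],
  [[0,0,0],[-0.034,-0.005,0],30],
  [[0,0,0],[-0.03,-0.003,0],30],
])

```text
t: 6.08
tcp_pos: [0.4205, -0.1497, 0.0968]
eef_rot: [-0.005, 0.73, 0.684, -0.007]
wrist_force: [1.3, 1.6, 0.3]
opening: 0.0283
```

```bash
python3 - <<'E'
from h import *
s=arm.read_state();print(s['t'],s['tcp_pos'],s['opening'],tray(s['tcp_pos']),rot(s['eef_rot']).round(3))
p=np.array([.4462,-.081])-.048*tx; go([*p,.008])
a=snap('top','top3.png')
m=(a['color'].max(2)<60).astype(np.uint8)[175:285,160:330]
for c in cv2.findContours(m,0,2)[0]:
    if cv2.contourArea(c)>40: r=cv2.minAreaRect(c);q=np.array(r[0])+[160,175];print(q,r[1],ray(a,q,.010)[:2],tray(ray(a,q,.010)))
E
```

```text
6.0833 [ 0.42050989 -0.14965222  0.09679097] 0.028275345679814674 [-0.3321  0.0953] [[ 0.064  0.998 -0.017]
 [ 0.998 -0.064 -0.002]
 [-0.003 -0.017 -1.   ]]
tool shift [0.0224 0.0226 0.0884]
[317.11270142 275.01734161] (15.644256591796875, 33.38516616821289) [ 0.39408273 -0.1208124 ] [-0.3051  0.1236]
[303.78898621 258.53669739] (16.95352554321289, 14.5589599609375) [ 0.44447337 -0.08081713] [-0.2618  0.076 ]
[305.  192.5] (9.0, 14.0) [ 0.65472604 -0.08779286] [-0.2548 -0.1343]
```

```bash
python3 - <<'E'
from h import *
a=load('top3')
cv2.imwrite('pics/v3.png',cv2.resize(a['color'][170:290,150:330,::-1],(750,500),interpolation=2))
E
```

```text
(no output)
```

View pics/v3.png

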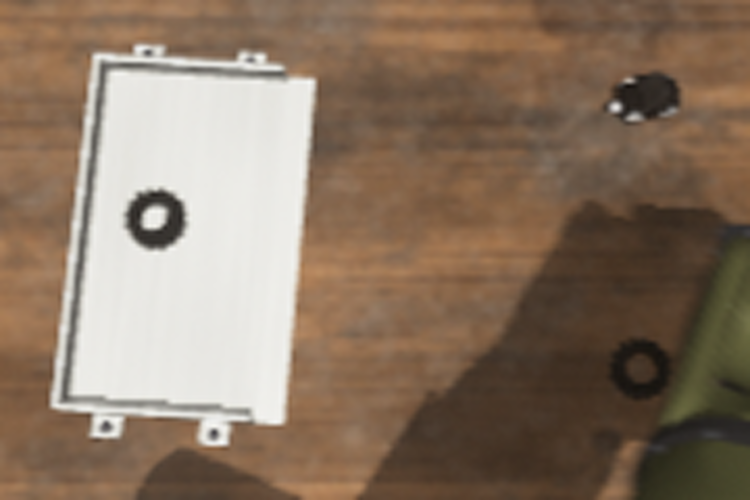

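Cup A lies on the tray floor at (187,222) in the top view, about tray (0.11, -0.02). Cup B and the caliper haven't moved. Next I'll descend behind cup B.

carry_out([
  [[1,0,0],[0.01,0.022,0],30],
  [[0,0,0],[0.008,0.003,0.02],30],
  [[0,0,0],[0,0,0.03],30],
  [[0,0,0],[0,0,0.025],30],
  [[0,0,0],[0,0,0.012],30],
])

```text
t: 6.55
tcp_pos: [0.4405, -0.143, 0.0074]
eef_rot: [-0.01, 0.734, 0.679, -0.012]
wrist_force: [-0.6, 0.4, -0.7]
opening: 0.0283
```

```bash
python3 - <<'E'
from h import *
s=arm.read_state();print(s['t'],s['tcp_pos'],s['opening'],tray(s['tcp_pos']),rot(s['eef_rot']).round(3),s['wrist_force'])
p=np.array([.4458,-.0805])-.045*tx; go([*p,.008])
p=toW(.075,.075); go([*p,.01])
E
```

```text
6.55 [ 0.44046105 -0.14303719  0.00739667] 0.028270331539190275 [-0.3242  0.0759] [[ 0.077  0.997 -0.03 ]
 [ 0.997 -0.077 -0.002]
 [-0.004 -0.03  -1.   ]] [-0.59264752  0.43090465 -0.67244239]
tool shift [ 0.0178  0.001  -0.0007]
tool shift [ 0.3991 -0.0035 -0.004 ]
```

carry_out([
  [[0,0,0],[0.01,0.001,0],30],
  [[0,0,0],[0.01,0,0],30],
  [[0,0,0],[0.01,0,0],30],
  [[0,0,0],[0.012,0,0],30],
  [[0,0,0],[0.014,0,0],30],
])

```text
t: 6.97
tcp_pos: [0.4427, -0.0844, 0.0062]
eef_rot: [-0.012, 0.735, 0.678, -0.012]
wrist_force: [-0.2, -0.9, -0.6]
opening: 0.0281
```

carry_out([
  [[0,0,0],[0.015,0,0],30],
  [[0,0,0],[0.015,0,0],30],
  [[0,0,0],[0.015,0,0],30],
  [[0,0,0],[0.015,0,0],30],
  [[0,0,0],[0.015,0,0],30],
])

```text
t: 7.38
tcp_pos: [0.4502, -0.0022, 0.0118]
eef_rot: [-0.009, 0.735, 0.678, -0.01]
wrist_force: [0.2, 0.0, 0.3]
opening: 0.0278
```

```bash
python3 - <<'E'
from h import *
s=arm.read_state();print(s['t'],s['tcp_pos'],s['opening'],tray(s['tcp_pos']),rot(s['eef_rot']).round(3),s['wrist_force'])
p=toW(.075,.075); go([*p,.01])
E
```

```text
7.3833 [ 0.45020082 -0.00223686  0.01178136] 0.02784174695973366 [-0.183   0.0755] [[ 0.079  0.996 -0.026]
 [ 0.997 -0.08  -0.   ]
 [-0.002 -0.026 -1.   ]] [0.18039475 0.01650087 0.28290533]
tool shift [ 0.258  -0.0028  0.0013]
```

carry_out([
  [[0,0,0],[0.014,0,0.002],30],
  [[0,0,0],[0.014,0,0.002],30],
  [[0,0,0],[0.014,0,0.001],30],
  [[0,0,0],[0.014,0,0.001],30],
  [[0,0,0],[0.014,0,0.001],30],
])

```text
t: 7.8
tcp_pos: [0.4577, 0.0751, 0.0119]
eef_rot: [-0.004, 0.733, 0.68, -0.005]
wrist_force: [0.9, -0.3, 0.2]
opening: 0.0285
```

carry_out([
  [[0,0,0],[0.014,0,0.001],30],
  [[0,0,0],[0.014,0,0.001],30],
  [[0,0,0],[0.014,0,0.001],30],
  [[0,0,0],[0.014,0,0.001],30],
  [[0,0,0],[0.014,0,0.001],30],
])

```text
t: 8.22
tcp_pos: [0.4628, 0.1533, 0.0128]
eef_rot: [-0.002, 0.732, 0.681, -0.002]
wrist_force: [-0.2, -1.5, 0.4]
opening: 0.0287
```

```bash
python3 - <<'E'
from h import *
s=arm.read_state();print(s['t'],s['tcp_pos'],s['opening'],tray(s['tcp_pos']),rot(s['eef_rot']).round(3),s['wrist_force'])
p=toW(.075,.075); go([*p,.01])
E
```

```text
8.2167 [0.46278206 0.15334824 0.01283466] 0.02874466059447611 [-0.0269  0.0733] [[ 0.072  0.997 -0.005]
 [ 0.997 -0.072  0.001]
 [ 0.001 -0.005 -1.   ]] [-0.17693884 -1.54373314  0.41028499]
tool shift [ 0.1019 -0.0023  0.0029]
```

carry_out([
  [[0,0,0],[0.014,0,0.001],30],
  [[0,0,0],[0.014,0,0.001],30],
  [[0,0,0],[0.014,0,0.001],30],
  [[0,0,0],[0.014,0,0.001],30],
  [[0,0,0],[0.012,0,0.001],30],
])

```text
t: 8.63
tcp_pos: [0.4672, 0.2295, 0.0148]
eef_rot: [0.0, 0.731, 0.683, 0.003]
wrist_force: [0.5, -0.3, 0.2]
opening: 0.0283
```

carry_out([
  [[0,0,0],[0.011,0,0.001],30],
  [[0,0,0],[0.009,0,0.001],30],
  [[0,0,0],[0.006,0,0],30],
  [[0,0,0],[0.002,0,0],30],
  [[0,0,0],[-0.015,0,0],30],
])

```text
t: 9.05
tcp_pos: [0.4676, 0.2495, 0.015]
eef_rot: [0.0, 0.729, 0.684, 0.004]
wrist_force: [1.0, -0.3, 0.1]
opening: 0.0282
```

carry_out([
  [[0,0,0],[-0.02,0,0],20],
  [[0,0,0],[0,0,-0.03],15],
  [[0,0,0],[0,0,-0.04],15],
  [[0,0,0],[-0.03,0.01,-0.02],15],
  [[0,0,0],[-0.035,0.015,0],15],
])

```text
t: 9.47
tcp_pos: [0.4831, 0.157, 0.1057]
eef_rot: [-0.001, 0.728, 0.686, 0.001]
wrist_force: [1.9, 0.0, 0.1]
opening: 0.014
```

```bash
python3 - <<'E'
from h import *
s=arm.read_state();print(s['t'],s['tcp_pos'],s['opening'],tray(s['tcp_pos']),rot(s['eef_rot']).round(3),s['wrist_force'])
a=snap('top','top4.png')
cv2.imwrite('pics/v4.png',cv2.resize(a['color'][170:290,150:330,::-1],(750,500),interpolation=2))
go([.655,-.145,.1])
E
```

```text
9.4667 [0.48306887 0.15697788 0.10572522] 0.014026635881739137 [-0.022   0.0533] [[ 0.06   0.998  0.   ]
 [ 0.998 -0.06   0.002]
 [ 0.002  0.    -1.   ]] [1.92315181 0.02482219 0.08730352]
tool shift [-0.285   0.1886  0.0043]
```

View pics/v4.png

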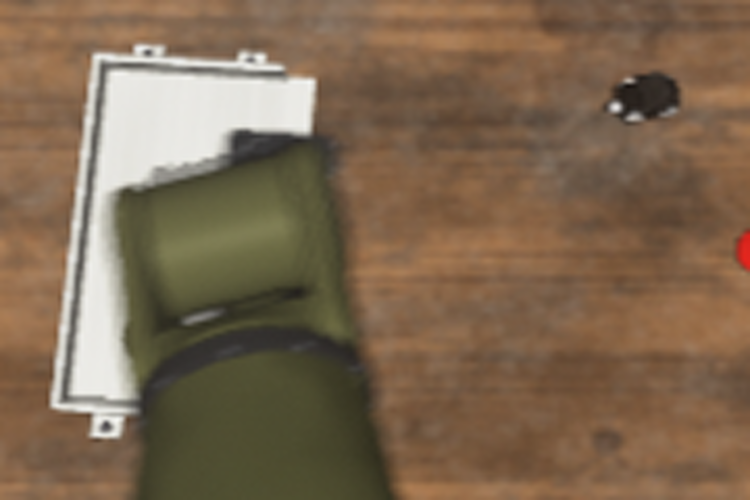

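Cup B is hidden by the arm in this view. The caliper is still at (304.8,193.3), with its leading end slightly towards the robot. I'll move behind the caliper with the tool turned to its push heading of about 95°.

carry_out([
  [[0,0,-7],[0,0,0],15],
  [[0,0,-1.5],[0,0,0],15],
  [[0,0,0],[-0.033,0.015,0],15],
  [[0,0,0],[-0.033,0.015,0],15],
  [[0,0,0],[-0.033,0.015,0],15],
])

```text
t: 9.93
tcp_pos: [0.5369, 0.0489, 0.1051]
eef_rot: [-0.001, 0.675, 0.738, 0.001]
wrist_force: [0.7, 0.2, -0.3]
opening: 0.0143
```

carry_out([
  [[0,0,0],[-0.033,0.015,0],15],
  [[0,0,0],[-0.033,0.015,0],15],
  [[0,0,0],[-0.033,0.015,0],15],
  [[0,0,0],[-0.033,0.015,0],15],
  [[0,0,0],[-0.03,0.015,0],15],
])

```text
t: 10.35
tcp_pos: [0.6251, -0.1206, 0.1036]
eef_rot: [-0.002, 0.676, 0.737, 0.0]
wrist_force: [-0.0, 0.3, -0.1]
opening: 0.0142
```

```bash
python3 - <<'E'
from h import *
s=arm.read_state();print(s['t'],s['tcp_pos'],s['opening'],tray(s['tcp_pos']),rot(s['eef_rot']).round(3))
go([.660,-.152,.008])
c=snap('scene','sc5.png');a=snap('top','top5.png')
x=cv2.resize(c['color'][80:290,170:340,::-1],(425,525),interpolation=2);y=cv2.resize(a['color'][170:290,150:240,::-1],(375,525),interpolation=2)
cv2.imwrite('pics/v5.png',np.hstack([x,y]))
E
```

```text
10.35 [ 0.62511978 -0.12058382  0.10364984] 0.014202621265233055 [-0.2895 -0.1069] [[-0.085  0.996 -0.002]
 [ 0.996  0.085  0.002]
 [ 0.002 -0.002 -1.   ]]
tool shift [-0.0345  0.0323  0.0955]
```

View pics/v5.png

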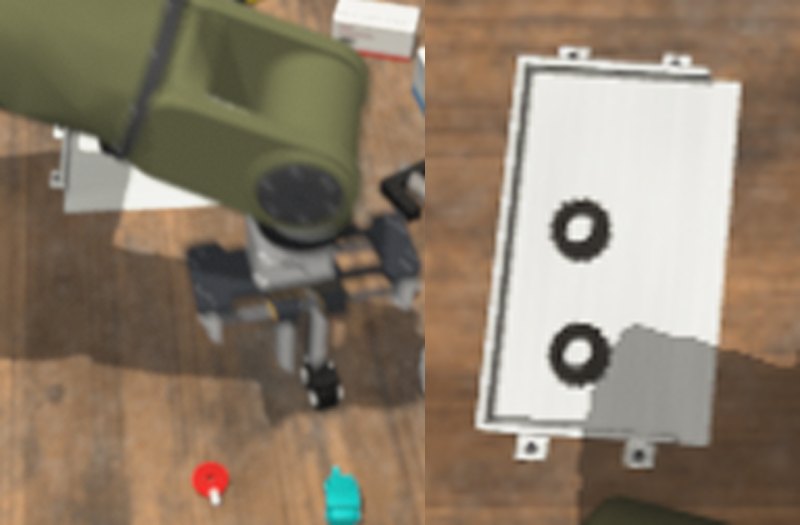

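Both cups lie well inside the tray, past the lip, in the right-hand panel at (582,230) and (580,354). The left-hand panel shows the caliper at (322,385), ahead of the hovering fingers. Next I'll descend behind it.

carry_out([
  [[0,0,0],[-0.018,0.016,0],15],
  [[0,0,0],[-0.016,0.014,0],15],
  [[0,0,0],[0,0,0],15],
  [[0,0,0],[0,0,0.03],15],
  [[0,0,0],[0,0,0.02],15],
])

```text
t: 10.87
tcp_pos: [0.6566, -0.1602, 0.0537]
eef_rot: [-0.0, 0.68, 0.734, 0.001]
wrist_force: [0.0, 0.7, -2.2]
opening: 0.0139
```

```bash
python3 - <<'E'
from h import *
s=arm.read_state();print(s['t'],s['tcp_pos'],s['opening'],tray(s['tcp_pos']),rot(s['eef_rot']).round(3))
go([.660,-.152,.008])
E
```

```text
10.8667 [ 0.65658421 -0.16021723  0.05367359] 0.013913539682376255 [-0.3269 -0.1409] [[-0.076  0.997  0.   ]
 [ 0.997  0.076  0.001]
 [ 0.001  0.    -1.   ]]
tool shift [0.0079 0.004  0.0457]
```

carry_out([
  [[0,0,0],[0.009,0.004,0],15],
  [[0,0,0],[0,0.001,0.015],15],
  [[0,0,0],[0,0,0.018],15],
  [[0,0,0],[0,0,0.01],15],
  [[0,0,-1],[0,0,0],15],
])

```text
t: 11.28
tcp_pos: [0.6571, -0.1472, 0.0081]
eef_rot: [-0.003, 0.673, 0.739, -0.0]
wrist_force: [-1.7, -0.4, -0.4]
opening: 0.014
```

```bash
python3 - <<'E'
from h import *
s=arm.read_state();print(s['t'],s['tcp_pos'],s['opening'],tray(s['tcp_pos']),rot(s['eef_rot']).round(3),s['wrist_force'])
go([.660,-.152,.008]); go([*toW(.065,-.08),.01])
E
```

```text
11.2833 [ 0.65713027 -0.14724929  0.00813635] 0.013962627702322884 [-0.314  -0.1406] [[-0.093  0.996 -0.005]
 [ 0.996  0.094  0.003]
 [ 0.004 -0.005 -1.   ]] [-1.66830161 -0.37692696 -0.36406444]
tool shift [-0.005   0.0024  0.0001]
tool shift [ 0.3838  0.0006 -0.0004]
```

carry_out([
  [[0,0,0],[0.006,0.002,0],15],
  [[0,0,0],[0.008,0,0],15],
  [[0,0,0],[0.008,0,0],15],
  [[0,0,0],[0.009,0,0],15],
  [[0,0,0],[0.01,0,0],15],
])

```text
t: 11.7
tcp_pos: [0.6562, -0.1032, 0.013]
eef_rot: [-0.001, 0.673, 0.74, 0.001]
wrist_force: [0.5, -0.3, -0.3]
opening: 0.0142
```

carry_out([
  [[0,0,0],[0.01,0,0],15],
  [[0,0,0],[0.011,0,0],15],
  [[0,0,0],[0.011,0,0],15],
  [[0,0,0],[0.011,0,0],15],
  [[0,0,0],[0.011,0,0],15],
])

```text
t: 12.12
tcp_pos: [0.6508, -0.0427, 0.0145]
eef_rot: [-0.0, 0.673, 0.74, 0.001]
wrist_force: [-0.6, -1.4, -0.0]
opening: 0.014
```

```bash
python3 - <<'E'
from h import *
s=arm.read_state();print(s['t'],s['tcp_pos'],s['opening'],tray(s['tcp_pos']),rot(s['eef_rot']).round(3),s['wrist_force'])
go([*toW(.065,-.08),.01])
c=snap('scene','sc6.png')
cv2.imwrite('pics/v6.png',cv2.resize(c['color'][100:300,170:350,::-1],(540,600),interpolation=2))
p=s['tcp_pos'];d=rot(s['eef_rot'])[:,0]
for k in (.008,.036,.063): print(k,((proj(c,p+k*d+[0,0,.01])-[170,100])*3).round())
E
```

```text
12.1167 [ 0.65081757 -0.04269581  0.01454625] 0.013959566999223308 [-0.2101 -0.1274] [[-0.095  0.995  0.001]
 [ 0.995  0.095  0.002]
 [ 0.002  0.001 -1.   ]] [-0.58862583 -1.41134385 -0.01430554]
tool shift [ 0.2791 -0.0024  0.0051]
0.008 [373. 339.]
0.036 [364. 313.]
0.063 [357. 288.]
```

View pics/v6.png

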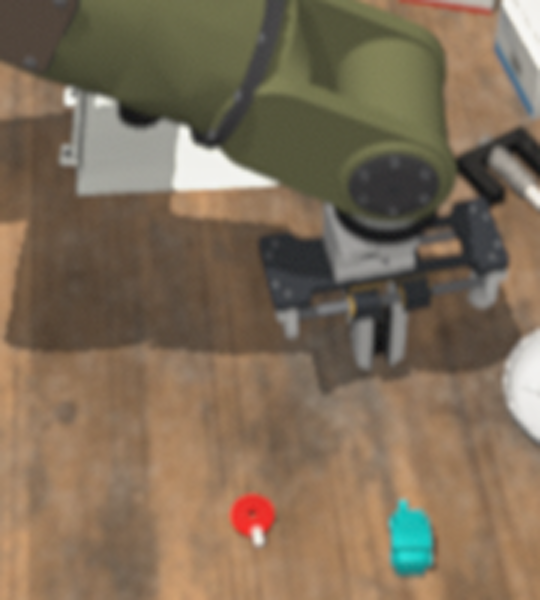

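The dark caliper shows at (380,335), straight ahead of the fingers. The key and the turquoise part haven't moved. I'll keep pushing.

carry_out([
  [[0,0,0],[0.011,0,0.002],15],
  [[0,0,0],[0.012,0,0.002],15],
  [[0,0,0],[0.012,-0.001,0.001],15],
  [[0,0,0],[0.012,0,0.001],15],
  [[0,0,0],[0.012,0,0.001],15],
])

```text
t: 12.58
tcp_pos: [0.6438, 0.022, 0.0075]
eef_rot: [0.0, 0.673, 0.74, 0.001]
wrist_force: [0.6, -2.1, 1.6]
opening: 0.0138
```

carry_out([
  [[0,0,0],[0.012,0,0.001],15],
  [[0,0,0],[0.012,0,0.001],15],
  [[0,0,0],[0.012,0,0.001],15],
  [[0,0,0],[0.012,0,0.001],15],
  [[0,0,0],[0.012,0,0.001],15],
])

```text
t: 13.0
tcp_pos: [0.6372, 0.0886, 0.0021]
eef_rot: [0.0, 0.672, 0.74, 0.001]
wrist_force: [0.1, -1.9, 1.5]
opening: 0.0144
```

```bash
python3 - <<'E'
from h import *
s=arm.read_state();print(s['t'],s['tcp_pos'],s['opening'],tray(s['tcp_pos']),rot(s['eef_rot']).round(3),s['wrist_force'])
go([*toW(.065,-.08),.01])
c=snap('scene','sc7.png')
cv2.imwrite('pics/v7.png',cv2.resize(c['color'][80:230,170:350,::-1],(720,600),interpolation=2))
E
```

```text
13.0 [0.63716563 0.08863391 0.00205629] 0.014369081856423828 [-0.0799 -0.105 ] [[-0.096  0.995  0.002]
 [ 0.995  0.096  0.001]
 [ 0.001  0.002 -1.   ]] [ 0.14964493 -1.92275607  1.52709646]
tool shift [ 0.1471 -0.0012 -0.0078]
```

View pics/v7.png

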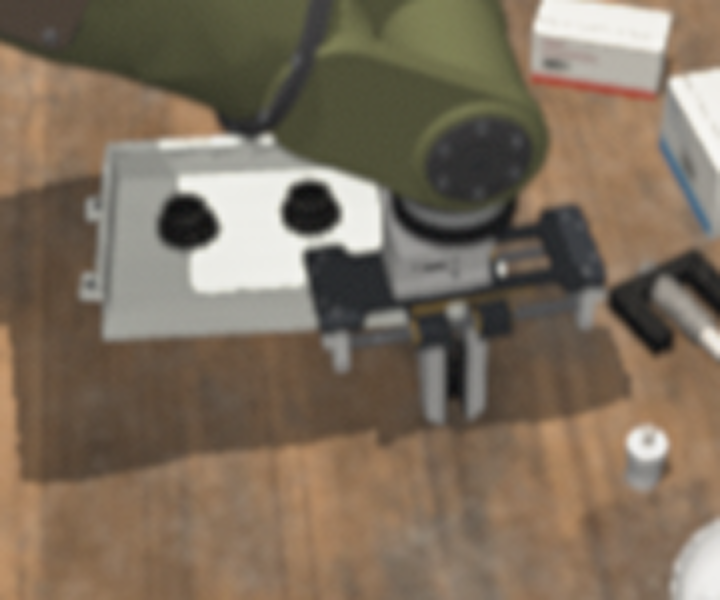

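Both cups are in place on the floor. The caliper is still ahead of the fingers, at (455,370). I'll raise the tips before the lip and keep pushing.

carry_out([
  [[0,0,0],[0.01,0,-0.006],15],
  [[0,0,0],[0.012,0,-0.004],15],
  [[0,0,0],[0.012,0,0],15],
  [[0,0,0],[0.012,0,0],15],
  [[0,0,0],[0.012,0,0],15],
])

```text
t: 13.47
tcp_pos: [0.6304, 0.1532, 0.0128]
eef_rot: [-0.0, 0.672, 0.74, 0.001]
wrist_force: [-0.1, -1.1, -0.7]
opening: 0.0143
```

```bash
python3 - <<'E'
from h import *
s=arm.read_state();print(s['t'],s['tcp_pos'],s['opening'],tray(s['tcp_pos']),rot(s['eef_rot']).round(3),s['wrist_force'])
go([*toW(.065,-.08),.01])
E
```

```text
13.4667 [0.6303597  0.15323225 0.01279651] 0.014311012240518771 [-0.0159 -0.0939] [[-0.096  0.995  0.001]
 [ 0.995  0.096  0.002]
 [ 0.002  0.001 -1.   ]] [-0.10131193 -1.10402061 -0.67386639]
tool shift [ 0.0821 -0.0006  0.003 ]
```

carry_out([
  [[0,0,0],[0.012,0,0],15],
  [[0,0,0],[0.012,0,0],15],
  [[0,0,0],[0.012,0,0],15],
  [[0,0,0],[0.012,0,0],15],
  [[0,0,0],[0.011,0,0],15],
])

```text
t: 13.88
tcp_pos: [0.6236, 0.219, 0.0126]
eef_rot: [-0.001, 0.672, 0.74, 0.001]
wrist_force: [-0.2, -0.3, -0.1]
opening: 0.0139
```

carry_out([
  [[0,0,0],[0.009,0,0],15],
  [[0,0,0],[0.005,0,0],15],
  [[0,0,0],[0.001,0,0],15],
  [[0,0,0],[-0.015,0,0],15],
  [[0,0,0],[-0.02,0,0],15],
])

```text
t: 14.3
tcp_pos: [0.6243, 0.205, 0.0121]
eef_rot: [-0.001, 0.67, 0.743, 0.001]
wrist_force: [-0.9, -1.0, -0.3]
opening: 0.014
```

carry_out([
  [[0,0,0],[0,0,-0.025],15],
  [[0,0,0],[0,0,-0.04],15],
  [[0,0,0],[-0.03,0,-0.03],15],
  [[0,0,0],[-0.038,0,-0.01],15],
  [[0,0,0],[-0.038,0,0],15],
])

```text
t: 14.72
tcp_pos: [0.6342, 0.0919, 0.119]
eef_rot: [-0.002, 0.669, 0.743, -0.001]
wrist_force: [0.9, -0.7, -0.4]
opening: 0.0139
```

carry_out([
  [[0,0,0],[-0.038,0,0],15],
  [[0,0,0],[-0.038,0,0],15],
  [[0,0,0],[-0.03,0,0],15],
  [[0,0,0],[-0.01,0,0],15],
  [[0,0,0],[0,0,0],15],
])

```text
t: 15.13
tcp_pos: [0.6455, -0.0429, 0.1221]
eef_rot: [0.001, 0.673, 0.739, 0.0]
wrist_force: [-0.1, 0.0, -0.2]
opening: 0.0142
```

```bash
python3 - <<'E'
from h import *
s=arm.read_state();print(s['t'],s['tcp_pos'],tray(s['tcp_pos']),s['wrist_force'])
a=snap('top','top8.png')
cv2.imwrite('pics/v8.png',cv2.resize(a['color'][140:300,150:400,::-1],(800,512),interpolation=2))
m=(a['color'].max(2)<75).astype(np.uint8)[186:268,172:222]
for c in cv2.findContours(m,0,2)[0]:
    if cv2.contourArea(c)>25: r=cv2.minAreaRect(c);q=np.array(r[0])+[172,186];print(q,r[1],tray(ray(a,q,.014)))
E
```

```text
15.1333 [ 0.6455433  -0.04290509  0.1221097 ] [-0.2106 -0.1221] [-0.08070091  0.04732043 -0.17841955]
[186.69999981 250.59999847] (12.965337753295898, 12.965337753295898) [0.1005 0.0754]
[187. 222.] (12.0, 12.0) [ 0.1094 -0.014 ]
[192.5 202. ] (8.0, 13.0) [ 0.0991 -0.0792]
```

View pics/v8.png

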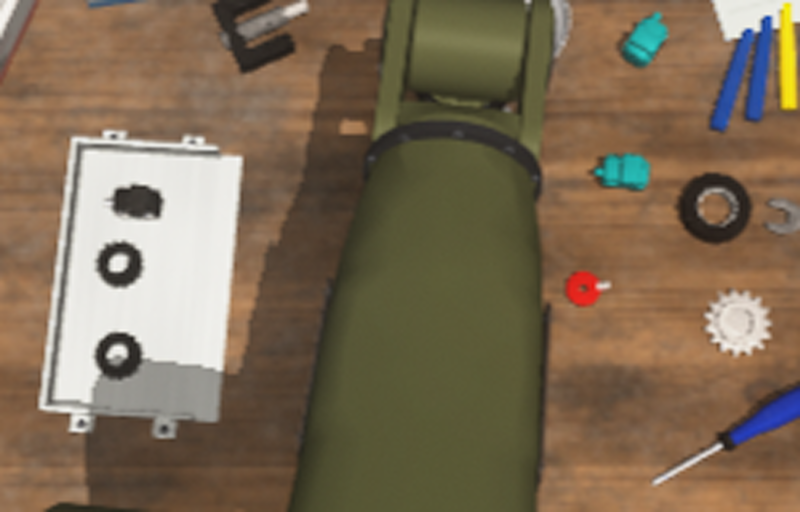

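All three parts lie on the flat floor, at (120,263), (119,354) and (137,202) in this view. The key, sprocket, tape roll, turquoise parts and screwdriver are where they were, and the arm is clear of everything.

```bash
python3 - <<'E'
from h import *
a=load('top8');b=s0
for n,(x,y) in dict(key=(333,230),spr=(380,241),tape=(373,205),turq=(345,194),drv=(395,272)).items():
    print(n,np.abs(a['color'][y-12:y+12,x-14:x+14].astype(int)-b['color'][y-12:y+12,x-14:x+14]).mean().round(2))
print(arm.finish_job())
E
```

```text
key 8.11
spr 9.96
tape 5.72
turq 7.0
drv 6.39
the job is handed in; nothing more can be done
None
```

I swept all three parts into the wash tray one at a time with the fingers, without lifting any of them, and handed the job in at about 15 s. The hand-in gave no verdict.

**Parts:** in the last top view, all three lie on the flat floor past the lip. It runs from 20 to 160 mm behind the tray's front edge.

| Part | Behind front edge | Across the tray |
|---|---|---|
| Cup 1 | 109 mm | -14 mm |
| Cup 2 | 101 mm | +75 mm |
| Caliper | 99 mm | -79 mm |

**Forces:** the highest wrist force reported was about 7 N. At hand-in the arm was about 12 cm above the bench and touching nothing.

**Other things on the bench:**
- **In view at the end:** the spoke key, sprocket, tape roll, screwdriver and both turquoise look-alikes looked unmoved.
- **Inconclusive check:** comparing start and end pictures around five of them gave small differences (6–10 grey levels). They were similar everywhere, which I took as picture noise and did not look into further.
- **Not re-checked at the end:** the arm hid the lockring tool in the last view. It was standing in place in a picture taken partway through the caliper push. I never measured the pedal separately, but no move went near it.

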